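# Scrape the bottle stand clean, then press and hold the oil bottle in it

## Robot

A 6-joint arm with a two-finger parallel gripper is mounted at the origin on a cart in front of the work surface, level with it; the furniture and walls round the work are solid. World frame = base frame: x ahead of the robot, y to its left, z up, the work surface at z = 0. Lengths are in m, angles in degrees, forces in N, time in s.
With the tool pointing down it reaches from about 0.375 to 0.75 m from the base axis. Payload 9 kg.
Tool frame: the origin (TCP) lies where the fingers leave the gripper's body, on its centre line; the fingertips stand 73 mm ahead of it and the grasp point (between the pads) lies 54 mm ahead of it (robot.tip_reach is the distance from the TCP to the fingertips, in m); z points along the fingers, y is the direction in which the jaws open and shut (so a half turn about z gives the same grasp; the last joint's range is limited). The gripper opens to 85 mm and grips with 20 to 120 N. Pads are 22 mm wide; open, the fingers measure 114 mm over their backs; the gripper's body (76 mm by 85 mm) begins 54 mm behind the grasp point. The pads swing forward as they close: fully open they stand 13 mm farther back than shut.
Start: joints at [55.537, 5.964, 5.575, 89.605, 0, 77.527], TCP at [0.225, 0.556, 0.304] pointing down, gripper open.
Joint ranges: [-171.21, 171.21], [-48.23, 106.86], [-62.78, 66.21], [-105.2, 120.99], [-86.42, 89.51], [-180, 180]. Speed limits (degrees/s): [127.2, 127.2, 147.25, 180, 180, 180].

## Interface

Orientations are given as [roll, pitch, yaw] about the fixed x, y, z axes, in that order (R = Rz(yaw) Ry(pitch) Rx(roll)).
In Python, from plant import robot gives the robot as it stands. Calls block until the motion is done:
- robot.move_pose(position, orientation): joint-space move of the TCP to a pose.
- robot.line_to(position, vel=0.15, rotation=None, guard=None): straight line of the TCP; rotation=None keeps the orientation; vel is the mean speed in m/s. With guard (N) it stops when the force on the tool has changed by that much, and returns True; else False.
- robot.goto_joints(angles): joint-space move.
- robot.set_gripper(opening): finger opening in m; the grip force is fixed at half the most; returns when the fingers have stopped.
- robot.pause(seconds).
- robot.ik(position, orientation): joint angles nearest the present ones, or None.
- robot.observe(): the state.
- robot.grab_frame(name): name is "scene" or "side" or "wrist"; returns the picture (480x640x3 uint8, blue, green, red); there is no depth.
- robot.get_calibration(name): a dict with "vertical_fov" (degrees; the focal length in pixels is half the picture's height over the tangent of half this angle, whatever the lens; pixels are square), "cx", "cy" (the principal point, pixels), "k1" (the pictures are not rectified: a ray, as slopes to the right and down, at radius r is drawn at 1 + k1 r^2 times it, then the intrinsics apply), "rvec" (rotation vector, rad) and "tvec" (3), from world to camera coordinates, as OpenCV has them. Camera axes: x right, y down, z forward; pixel columns grow to the right and rows downward; lengths in m; the calibration is good to about 2 mm. A picture is of the moment at which its call begins: read the wrist's pose just before it. get_calibration takes no time and is no camera call; for the wrist camera it gives the pose at the moment of the call.
A pose or a line that the arm cannot do raises robot.IKError and nothing moves.
- robot.job_done(): hands the job in, once; it reports no verdict.
The state is a dict: "time": time; "q": joint angles; "qvel": joint speeds; "joint_torque": joint torques, N m; "tool_pos": TCP position; "tcp_rot": TCP orientation; "ft_force": force on the tool from outside, world axes, zero at the start; "torque": the same for the moment, N m; "gripper_width": finger opening in m.
Only numpy, scipy, OpenCV 4.12 (cv2) and the standard library are available. Lean on these libraries where they do the work, as an engineer would, in place of code of your own. Each camera call takes 0.05 s, during which the arm holds its last target.

## Task

Pick up the pale oak block and use it as a scraper to push all three wood chips off the top of the green bottle stand onto the bench (not with the fingers), then lay the block down on the bench clear of the stand. Then set the blue oil bottle upright in the round well of the stand and press it down against the sprung brass ring, at least 13 mm of the ring's 18 mm travel, so that its nozzle can be changed: finish with the gripper still gripping the bottle and holding the ring compressed, without letting go. Leave the tape roll and the small tub where they stand.

Things in the scene. Friction and masses are not known exactly. Their poses are not given: they have to be found in the camera images.
- scraper_mid (a point): centre of the oak scraper block, pale timber, 45 x 140 x 35 mm (own x, y, z), 0.18 kg; it lies flat on the bench (centre 17.5 mm up) to the left of the vise, its long side along its own y axis. Pinch it across the 45 mm side; it is longer than the stand is wide, so one stroke can clear the whole top.
- bottle_mid (a point): centre, half-way up, of the blue plastic oil bottle with white label and white nozzle; it stands upright on the bench, right of the stand. Round, 45 mm in diameter and straight-sided up to about 75 mm above its underside, then narrowing to the nozzle; 120 mm tall in all, about 0.12 kg. Its underside is 60 mm below this point; own z points to the nozzle.
- bottle_foot (a point): centre of the underside of the oil bottle; own z points up to the nozzle. Between robot and bottle stands the fixed blue vise, about 0.16 m tall, some 0.3 to 0.5 m ahead of the robot and from 0.05 m right to 0.15 m left of its middle: go round or over it
- well (a point): centre of the mouth of the round well, level with the stand's flat top, 40 mm above the bench. The green stand is a block 120 x 120 x 40 mm, fixed to the bench; own x and y run along its sides, z up. The well is 54 mm in diameter with a 1 mm chamfer. The brass ring (52 mm outside, 34 mm inside, black rubber seat in it 0.5 mm lower) fills it, flush with the top when not pressed.
- ring (a joint): how far the sprung brass ring is pushed down into the well, in m: 0 = flush with the top, 0.018 = bottom stop. It starts to yield at 6 N and needs 0.4 N more for each mm, 11 N at 13 mm, 13 N at the stop; it springs back when let go. The bottle's weight alone does not move it.
- chip1_mid (a point): centre of a loose pale wood chip, 26 x 16 x 8 mm, lying flat on top of the stand, over or beside the brass ring
- chip2_mid (a point): centre of a second loose pale wood chip, 24 x 16 x 8 mm, flat on the stand's top on the +y side of the point well
- chip3_mid (a point): centre of a third loose pale wood chip, 26 x 16 x 8 mm, flat on the stand's top on the -y side of the point well
- tape: bystander: yellow roll of masking tape, 91 mm across, 24 mm high, flat on the bench behind the stand to the right; origin under its centre
- tub: bystander: small white and blue tub, 69 mm across, 41 mm high, on the bench behind the bottle to the right; origin under its centre
Mind the look-alikes: they are no part of the job. There is more than one size of the part that bears bottle_mid; the job needs the middle-sized.

How it is judged (in metres and radians):
On the way, in this order (a step that is already met when the one before it is completed fails the run):
1. the gripper holds the block at the stand while the chips are still up on it (contact force between the fingers and scraper above 1 N and horizontal distance between scraper_mid and well below 0.16 m and height (world z) of scraper_mid above 0.045 m and height (world z) of each of chip1_mid, chip2_mid, chip3_mid above 0.036 m), for 0.05 s.
2. all three chips are off the top of the stand, the block still in the gripper (contact force between the fingers and scraper above 1 N and height (world z) of each of chip1_mid, chip2_mid, chip3_mid below 0.03 m), for 0.1 s.
3. the bottle, in the gripper, is pressed into the well with the ring down at least 12 mm (value of joint ring above 0.012 m and horizontal distance between bottle_foot and well below 0.006 m and contact force between bottle and ring above 4 N and contact force between the fingers and bottle above 2 N), for 0.2 s.
At the end, for the whole second after the job is handed in: The bottle, still gripped, is upright (0.12 rad) in the well, within 6 mm of its axis, underside 11 mm or more below the stand's top, ring pressed over 12 mm; all chips on the bench, off the stand; the block flat on the bench, its centre over 85 mm from the well's axis (all of step 3 and z of bottle_foot in the frame of well below -0.011 m and angle between bottle_foot's own z axis and vertical below 0.12 rad and contact force between scraper and anything else above 0.3 N and contact force between scraper and bottle below 0.1 N and height (world z) of scraper_mid between 0 and 0.036 m and angle between scraper_mid's own z axis and vertical below 0.3 rad and horizontal distance between scraper_mid and well above 0.085 m and height (world z) of chip1_mid between -0.03 and 0.03 m and height (world z) of chip2_mid between -0.03 and 0.03 m and height (world z) of chip3_mid between -0.03 and 0.03 m); the arm keeps its last pose, push and grip.
It fails at once if the fingers push or pick a chip (contact force between the fingers and chip1 above 0.5 N or contact force between the fingers and chip2 above 0.5 N or contact force between the fingers and chip3 above 0.5 N).
It fails at once if the tape roll or the tub is moved more than 30 mm (distance of any of tape, tub from where it was at the start of the episode above 0.03 m).
It also fails if it takes over 51 s, if anything falls off the work surface, if the arm or the gripper's body presses on something with over 40 N, if the wrist force passes 120 N, or if a joint passes its speed limit or range.

## Working session

There is one attempt and no reset: what is moved stays moved. The work goes in short steps, each a Python script; the robot and the scene stay as the last script left them, time stands still between calls to the robot, and variables do not carry over. Pictures are saved under pics/ and viewed, and the job is handed in when it is done.

```bash
ls; mkdir -p pics; python3 - <<'E'
from plant import robot
import cv2
for n in ("scene","side","wrist"):
    c=robot.get_calibration(n); print(n,c)
    cv2.imwrite(f"pics/a_{n}.png",robot.grab_frame(n))
s=robot.observe(); print(s)
E
```

```text
pics
scene {'vertical_fov': 43.68968012044757, 'cx': 331.4081510445658, 'cy': 233.71768460814482, 'k1': -0.19574616045696422, 'rvec': array([ 0.69579831, -2.56932766,  1.24442387]), 'tvec': array([0.53598315, 0.16732539, 0.99122532])}
side {'vertical_fov': 50.826194225651406, 'cx': 320.77554539680574, 'cy': 237.59042499444908, 'k1': 0.01312986844700636, 'rvec': array([ 0.29357328, -2.96375271,  0.78114322]), 'tvec': array([0.56652354, 0.01272548, 0.92579391])}
wrist {'vertical_fov': 67.75427804229892, 'cx': 319.0522710419115, 'cy': 238.3885689744773, 'k1': -0.056593271192956686, 'rvec': array([-2.41319813, -1.6289229 , -0.21663619]), 'tvec': array([-0.6004118, -0.0343043,  0.3783205])}
{'time': 0.15, 'q': array([5.55371237e+01, 5.99182665e+00, 5.53679386e+00, 8.96058345e+01,
       1.20212256e-04, 7.75268810e+01]), 'qvel': array([-0.00886157, -0.11731516,  0.08168625,  0.0046512 , -0.0113066 ,
        0.07705073]), 'joint_torque': array([ 4.26110681e-03, -5.57357204e+01,  5.04006636e+01,  1.25709453e-02,
       -2.56062149e-04, -1.13472598e-05]), 'tool_pos': array([0.22454244, 0.55619305, 0.3032852 ]), 'tcp_rot': array([-1.79940595e+02, -1.32635778e-02,  1.58010236e+02]), 'ft_force': array([3.80479975e-01, 1.19583252e-02, 2.45581731e-04]), 'torque': array([-0.01123006,  0.00363944, -0.00136156]), 'gripper_width': 0.08575620557900886}
```

View pics/a_scene.png

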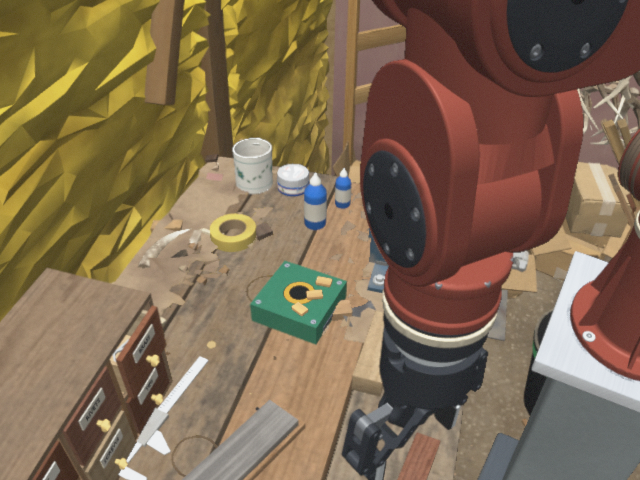

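View pics/a_side.png

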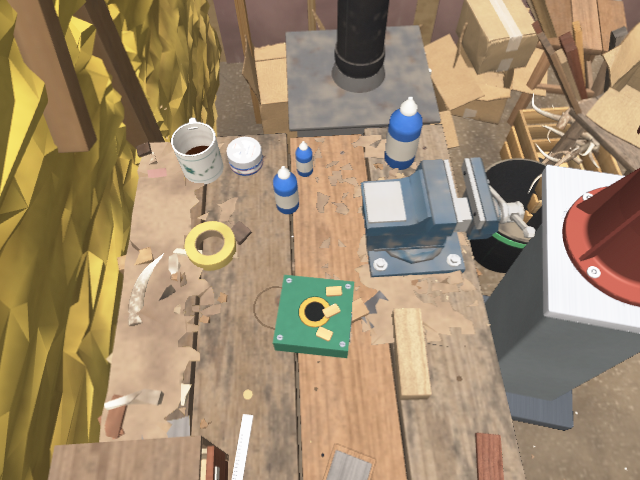

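View pics/a_wrist.png

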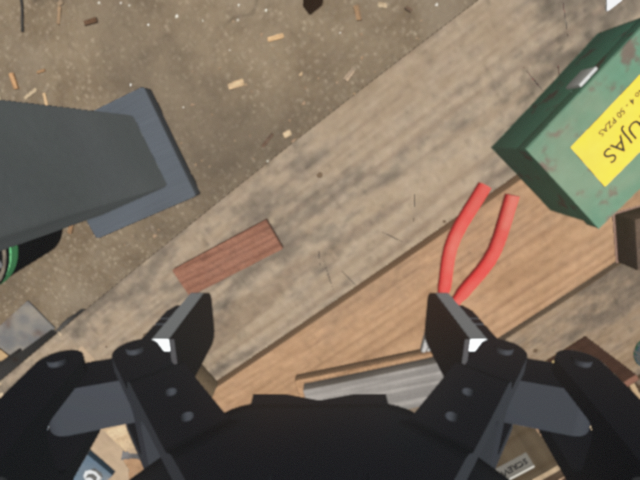

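The side view shows everything. There are three blue bottles: small at (304,158), medium at (286,190) and large at (403,132). The oak block is at (411,352), and the stand at (315,315) carries the three chips. Next I'll measure them with masks and rays.

```bash
cat > h.py <<'E'
import numpy as np, cv2
class Cam:
    def __init__(s,c):
        f=240/np.tan(np.radians(c["vertical_fov"])/2)
        s.K=np.array([[f,0,c["cx"]],[0,f,c["cy"]],[0,0,1.]]); s.d=np.array([c["k1"],0,0,0.])
        s.rv=np.array(c["rvec"],float); s.t=np.array(c["tvec"],float); s.R=cv2.Rodrigues(s.rv)[0]; s.C=-s.R.T@s.t
    def rays(s,px):
        u=cv2.undistortPoints(np.array(px,float).reshape(-1,1,2),s.K,s.d)[:,0]
        return np.c_[u,np.ones(len(u))]@s.R
    def plane(s,px,z):
        d=s.rays(px); return s.C+d*((z-s.C[2])/d[:,2])[:,None]
    def proj(s,P): return cv2.projectPoints(np.array(P,float).reshape(-1,1,3),s.rv,s.t,s.K,s.d)[0][:,0]
def tri(c1,p1,c2,p2):
    d1=c1.rays([p1])[0];d2=c2.rays([p2])[0]
    A=np.c_[d1,-d2];k=np.linalg.lstsq(A,c2.C-c1.C,rcond=None)[0]
    a=c1.C+k[0]*d1;b=c2.C+k[1]*d2
    return (a+b)/2,np.linalg.norm(a-b)
E
cat > m.py <<'E'
from plant import robot
from h import *
cam={n:Cam(robot.get_calibration(n)) for n in("side","scene")}
im={n:cv2.imread(f"pics/a_{n}.png") for n in cam}
def blobs(n,lo,hi,amin):
    h=cv2.cvtColor(im[n],cv2.COLOR_BGR2HSV); m=cv2.inRange(h,lo,hi)
    k,l,st,c=cv2.connectedComponentsWithStats(m)
    return [(i,st[i],c[i],(l==i)) for i in range(1,k) if st[i][4]>amin]
for n in cam:
    print(n,"C",cam[n].C.round(3))
    print(" blue",[(s.tolist()) for _,s,c,_ in blobs(n,(105,160,60),(125,255,255),60)])
    print(" green",[(s.tolist()) for _,s,c,_ in blobs(n,(70,120,40),(88,255,255),300)])
    print(" chip",[(s.tolist(),c.round(1).tolist()) for _,s,c,_ in blobs(n,(10,100,200),(22,200,255),20) ])
    x=im[n]
s=im["side"]
cv2.imwrite("pics/b_stand.png",cv2.resize(s[265:365,265:365],None,fx=6,fy=6,interpolation=cv2.INTER_CUBIC))
cv2.imwrite("pics/b_bot.png",cv2.resize(s[80:230,150:440],None,fx=2.7,fy=2.7,interpolation=cv2.INTER_CUBIC))
cv2.imwrite("pics/b_blk.png",cv2.resize(s[295:410,370:460],None,fx=5,fy=5,interpolation=cv2.INTER_CUBIC))
E
python3 m.py
```

```text
side C [0.457 0.548 0.818]
 blue [[389, 110, 33, 32, 656], [297, 148, 15, 15, 146], [385, 154, 28, 16, 165], [274, 174, 23, 22, 346], [278, 204, 21, 10, 65]]
 green []
 chip [([601, 3, 7, 10, 28], [604.6, 7.1]), ([573, 17, 26, 31, 399], [584.8, 30.1]), ([87, 56, 23, 35, 238], [98.4, 76.2]), ([31, 72, 13, 11, 23], [36.8, 77.4]), ([137, 76, 9, 17, 49], [142.8, 83.3]), ([181, 76, 6, 18, 51], [183.2, 85.2]), ([106, 90, 14, 16, 70], [113.9, 98.6]), ([170, 97, 12, 11, 73], [175.7, 102.8]), ([154, 107, 9, 14, 64], [157.2, 114.6]), ([542, 107, 27, 4, 62], [555.0, 108.4]), ([203, 108, 4, 15, 39], [204.4, 114.6]), ([520, 109, 28, 52, 202], [531.1, 131.4]), ([512, 126, 12, 33, 73], [517.4, 141.8]), ([334, 135, 31, 50, 438], [350.9, 163.2]), ([321, 136, 24, 29, 274], [333.5, 149.5]), ([17, 139, 26, 65, 721], [29.3, 171.1]), ([291, 138, 4, 11, 38], [292.5, 142.8]), ([308, 138, 10, 16, 60], [311.9, 144.1]), ([505, 142, 7, 17, 36], [507.9, 149.9]), ([353, 146, 11, 15, 76], [357.3, 152.3]), ([611, 156, 11, 19, 46], [616.0, 165.2]), ([306, 159, 71, 143, 2763], [344.1, 232.6]), ([323, 167, 10, 9, 54],
[... 509 characters left out ...]
 378.0]), ([320, 357, 8, 25, 74], [323.7, 367.1]), ([334, 358, 3, 14, 21], [334.9, 365.1]), ([334, 373, 5, 10, 28], [335.9, 377.7]), ([87, 378, 4, 20, 28], [88.1, 385.9]), ([337, 404, 38, 76, 397], [350.3, 441.0]), ([350, 412, 12, 39, 166], [354.4, 433.2]), ([323, 420, 8, 13, 52], [326.1, 426.1]), ([302, 429, 6, 9, 30], [304.0, 432.7]), ([310, 436, 29, 44, 342], [325.0, 454.2]), ([303, 459, 13, 21, 180], [308.7, 470.1])]
scene C [0.148 0.855 0.738]
 blue [[336, 178, 14, 12, 131], [305, 186, 21, 18, 321], [306, 221, 18, 8, 84]]
 green [[251, 264, 94, 66, 2163]]
 chip [([569, 242, 31, 12, 135], [582.0, 249.2]), ([316, 277, 16, 8, 87], [323.8, 280.5]), ([284, 282, 39, 32, 404], [301.4, 296.0])]
```

View pics/b_stand.png

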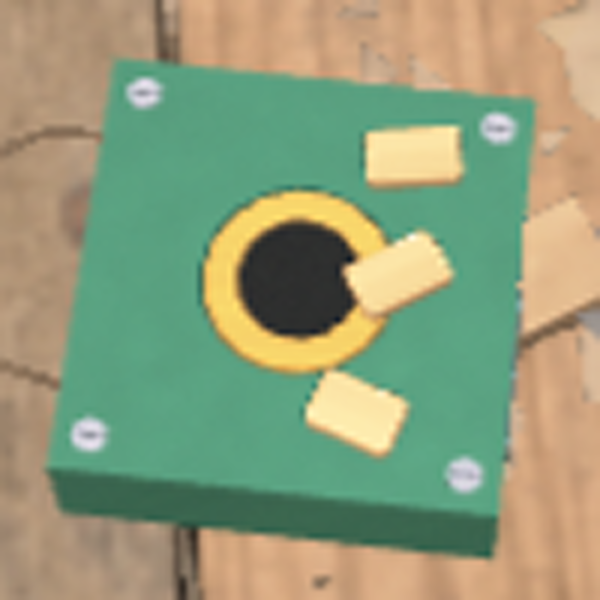

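View pics/b_bot.png

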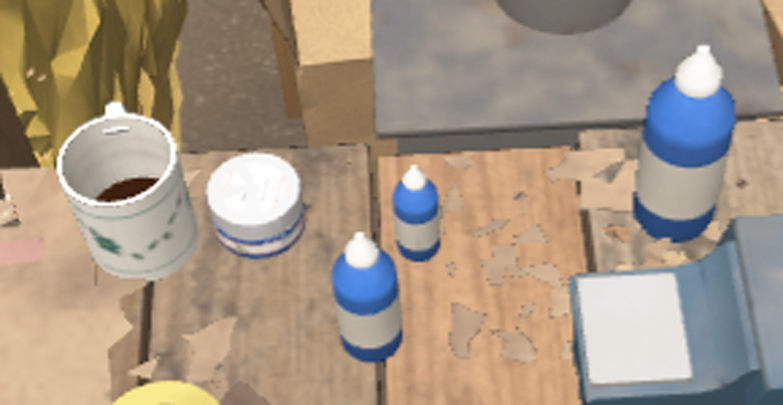

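View pics/b_blk.png

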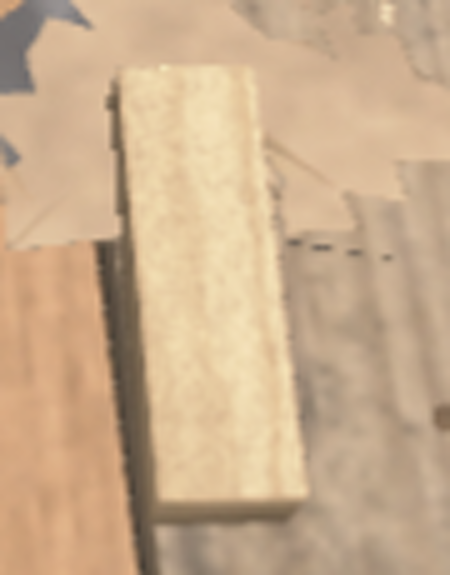

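```bash
cat > m2.py <<'E'
from plant import robot
from h import *
sd=Cam(robot.get_calibration("side")); sc=Cam(robot.get_calibration("scene"))
def un(p,s,o): return (np.array(p,float)+.5)/s-.5+np.array(o)
def quad(P,nm):
    print(nm,"ctr",P.mean(0).round(4),"edges",[round(float(np.linalg.norm(P[i]-P[(i+1)%4])),4) for i in range(4)],
     "ang",[round(float(np.degrees(np.arctan2(*(P[(i+1)%4]-P[i])[[1,0]]))),1) for i in range(4)])
quad(sd.plane(un([(115,60),(535,98),(497,515),(48,468)],6,(265,265)),.04),"stand")
quad(sd.plane(un([(118,68),(257,66),(308,498),(155,500)],5,(370,295)),.035),"block")
print("ring",sd.plane(un([(297,281),(204,281),(390,281),(297,190),(297,372)],6,(265,265)),.04).round(4))
print("chips",sd.plane(un([(415,156),(398,273),(356,413)],6,(265,265)),.048).round(4))
# yellow ring fit, scene: chip-free
for nm,foot,l,r,tip in(("small",(415,262),393,440,(414,167)),("mid",(372,362),333,401,(361,234)),("big",(676,242),635,735,(704,46))):
    f=un([foot,tip],2.7,(150,80)); F=sd.plane(f[:1],0)[0]
    w=(r-l)/2.7; dist=np.linalg.norm(F-sd.C); dia=w*dist/sd.K[0,0]
    print(nm,"front-foot",F.round(4),"approx dia",round(dia,4),"px",f.round(1).tolist())
    dr=F[:2]-sd.C[:2]; c=F[:2]+dr/np.linalg.norm(dr)*dia/2; print("  centre",c.round(4))
    for H in(.09,.12,.16,.2): print("   H",H,"tip at",sd.plane(f[1:],H)[0].round(4)[:2])
E
python3 m2.py
```

```text
stand ctr [0.5367 0.2541 0.04  ] edges [0.1193, 0.1203, 0.1189, 0.1197] ang [-174.5, 94.9, 5.2, -84.9]
block ctr [0.3738 0.2855 0.035 ] edges [0.0457, 0.1389, 0.0461, 0.1389] ang [-167.9, 102.2, 12.2, -78.0]
ring [[0.537  0.2552 0.04  ]
 [0.5618 0.2601 0.04  ]
 [0.5121 0.2502 0.04  ]
 [0.5425 0.229  0.04  ]
 [0.5316 0.2805 0.04  ]]
chips [[0.5117 0.216  0.048 ]
 [0.5098 0.2506 0.048 ]
 [0.5133 0.2913 0.048 ]]
small front-foot [ 0.6209 -0.0357  0.    ] approx dia 0.0351 px [[303.4, 176.7], [303.0, 141.5]]
  centre [ 0.6256 -0.0526]
   H 0.09 tip at [ 0.6209 -0.0501]
   H 0.12 tip at [ 0.6142 -0.0254]
   H 0.16 tip at [0.6051 0.0074]
   H 0.2 tip at [0.5961 0.0403]
mid front-foot [0.632  0.0557 0.    ] approx dia 0.0484 px [[287.5, 213.8], [283.4, 166.4]]
  centre [0.6401 0.0329]
   H 0.09 tip at [0.6432 0.0129]
   H 0.12 tip at [0.6356 0.035 ]
   H 0.16 tip at [0.6253 0.0644]
   H 0.2 tip at [0.6151 0.0938]
big front-foot [ 0.4339 -0.0907  0.    ] approx dia 0.0761 px [[400.1, 169.3], [410.4, 96.7]]
  centre [ 0.4325 -0.1287]
   H 0.09 tip at [ 0.4385 -0.2004]
   H 0.12 tip at [ 0.4392 -0.1696]
   H 0.16 tip at [ 0.4402 -0.1284]
   H 0.2 tip at [ 0.4412 -0.0873]
```

```bash
python3 - <<'E'
import cv2
s=cv2.imread("pics/a_scene.png")
cv2.imwrite("pics/c_bot.png",cv2.resize(s[150:250,270:370],None,fx=6,fy=6,interpolation=cv2.INTER_CUBIC))
cv2.imwrite("pics/c_stand.png",cv2.resize(s[255:355,245:355],None,fx=6,fy=6,interpolation=cv2.INTER_CUBIC))
E
```

```text
(no output)
```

View pics/c_bot.png

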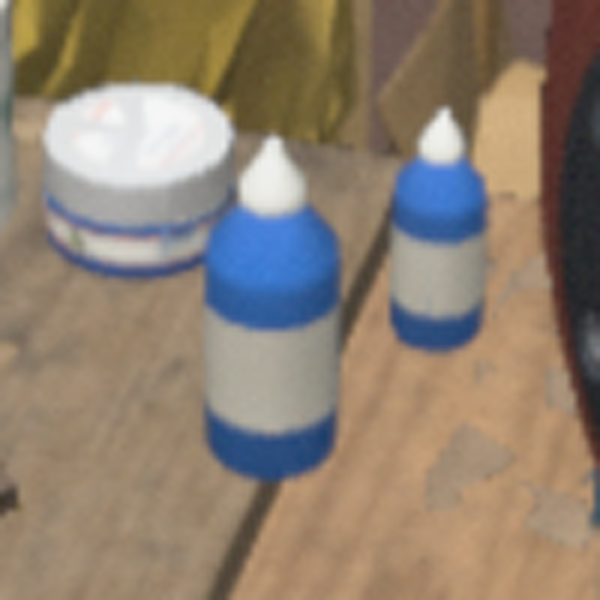

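View pics/c_stand.png

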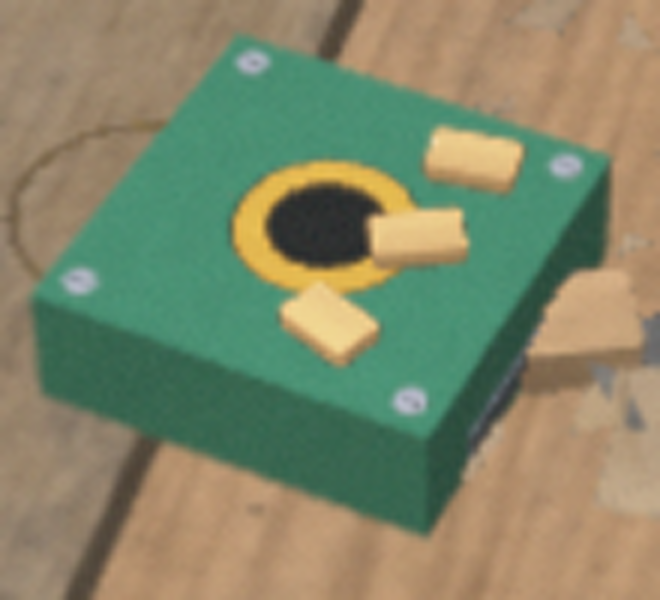

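The middle bottle, side (286,190) and scene (315,205), measures about 45 to 48 mm across. Its tip only lines up over its foot at H = 0.12, so it is the one meant. The small one is about 90 mm tall and the large one about 160 mm. The stand and block edges match the given sizes (119-120 mm; 46 x 139 mm). I'll cross-check with the scene camera and locate the bystanders.

```bash
cat >> m2.py <<'E'
print("----scene")
P=sc.plane(un([(240,35),(610,155),(428,437),(35,300)],6,(245,255)),.04);quad(P,"stand sc")
print("ring sc",sc.plane(un([(324,227)],6,(245,255)),.04).round(4))
f=un([(270,478),(273,137)],6,(270,150));F=sc.plane(f[:1],0)[0];dr=F[:2]-sc.C[:2]
print("bottle sc",(F[:2]+dr/np.linalg.norm(dr)*.0225).round(4),"tip",sc.plane(f[1:],.12)[0].round(4))
print("tip tri",tri(sd,un((361,234),2.7,(150,80)),sc,f[1]))
print("tape",sd.plane([(210,247)],.012).round(3),"tub",sd.plane([(244,155)],.03).round(3),"mug base",sd.plane([(201,181)],0).round(3),"offcut px365,313",sd.plane([(365,313)],0).round(3))
def show(p,yaw):
    return robot.ik(p,[180,0,yaw])
for p,y in(([.3735,.2855,.083],102.1),([.3735,.2855,.083],-77.9),([.475,.25,.2],95.2),([.475,.25,.2],-84.8),([.6375,.034,.1225],95.2),([.6375,.034,.1225],-84.8),([.537,.2545,.15],95.2),([.537,.2545,.15],-84.8)):
    q=show(p,y);print(p,y,None if q is None else np.round(q,1))
print(robot.tip_reach)
E
python3 m2.py | sed -n '/scene/,$p'
```

```text
----scene
stand sc ctr [0.5356 0.2526 0.04  ] edges [0.1186, 0.1197, 0.1176, 0.1211] ang [-174.7, 95.2, 6.0, -84.3]
ring sc [[0.5363 0.2538 0.04  ]]
bottle sc [0.6383 0.0314] tip [0.6378 0.0317 0.12  ]
tip tri (array([0.63418796, 0.03825477, 0.12473539]), np.float64(0.00047578965095185205))
tape [[0.751 0.16  0.012]] tub [[ 0.742 -0.044  0.03 ]] mug base [[0.819 0.014 0.   ]] offcut px365,313 [[0.455 0.226 0.   ]]
[0.3735, 0.2855, 0.083] 102.1 [ 21.4 -12.4 -35.4  67.    0.   99.3]
[0.3735, 0.2855, 0.083] -77.9 [ 21.4 -12.4 -35.4  67.    0.  -80.7]
[0.475, 0.25, 0.2] 95.2 [ 13.8  -4.7 -16.   78.7   0.   98.6]
[0.475, 0.25, 0.2] -84.8 [ 13.8  -4.7 -16.   78.7   0.  -81.4]
[0.6375, 0.034, 0.1225] 95.2 [-8.7 15.2 -3.1 71.7  0.  76.1]
[0.6375, 0.034, 0.1225] -84.8 [  -8.7   15.2   -3.1   71.7    0.  -103.9]
[0.537, 0.2545, 0.15] 95.2 [12.8  6.6 -9.7 73.6  0.  97.6]
[0.537, 0.2545, 0.15] -84.8 [ 12.8   6.6  -9.7  73.6   0.  -82.4]
0.0726
```

```bash
python3 - <<'E'
from plant import robot
import cv2,pickle
robot.move_pose([.3735,.2855,.22],[180,0,102.1])
s=robot.observe(); c=robot.get_calibration("wrist")
f=robot.grab_frame("wrist"); cv2.imwrite("pics/d_wrist.png",f); pickle.dump(c,open("d.pkl","wb"))
print(s["time"],s["tool_pos"],s["tcp_rot"])
E
```

```text
1.3667 [0.37352392 0.28619484 0.22051847] [ 1.79957620e+02 -2.30509255e-02  1.02197756e+02]
```

View pics/d_wrist.png

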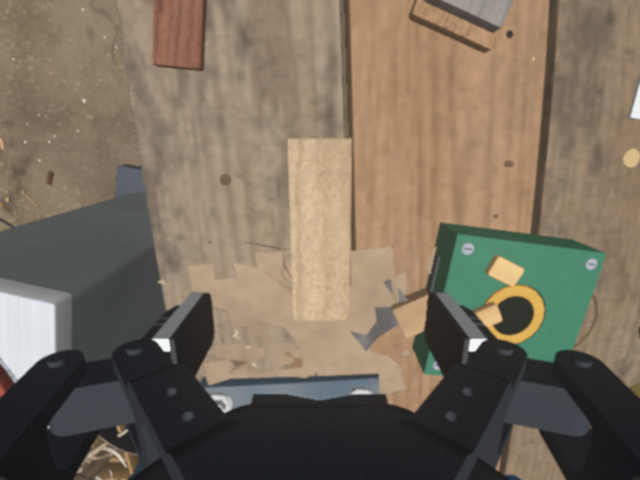

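The wrist picture shows the oak block upright, with corners at (288,139), (352,139), (350,320) and (293,320). The stand's well is at (516,315).

```bash
python3 - <<'E'
from h import *; import pickle
w=Cam(pickle.load(open("d.pkl","rb")))
P=w.plane([(288,139),(352,139),(350,320),(293,320)],.035)
print(P.mean(0),[np.linalg.norm(P[i]-P[(i+1)%4]).round(4) for i in range(4)],np.degrees(np.arctan2(*(P[0]-P[3]+P[1]-P[2])[[1,0]])))
print("well",w.plane([(516,315)],.04), "offcut",w.plane([(412,313)],.0))
im=cv2.imread("pics/d_wrist.png")
cv2.imwrite("pics/d_crop.png",cv2.resize(im[210:390,380:620],None,fx=3,fy=3,interpolation=cv2.INTER_CUBIC))
E
```

```text
[0.37549937 0.28653187 0.035     ] [np.float64(0.0442), np.float64(0.1383), np.float64(0.0452), np.float64(0.1383)] 102.74645918381474
well [[0.53948155 0.257158   0.04      ]] offcut [[0.47313346 0.2245461  0.        ]]
```

View pics/d_crop.png

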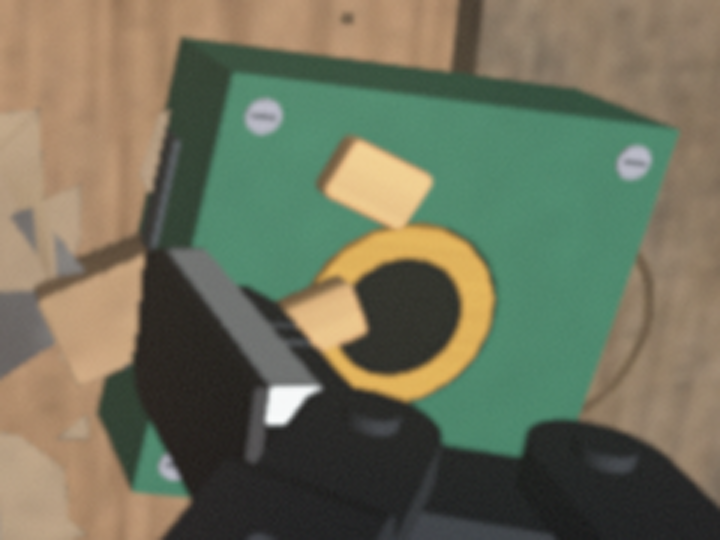

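```bash
python3 - <<'E'
from plant import robot
import cv2
robot.line_to([.3745,.286,.083],vel=.15,rotation=[180,0,102.4],guard=8)
print(robot.observe()["tool_pos"])
robot.set_gripper(0.0)
s=robot.observe();print(s["time"],s["tool_pos"],s["gripper_width"],s["ft_force"])
robot.line_to([.3745,.286,.16],vel=.15)
s=robot.observe();print(s["time"],s["tool_pos"],s["gripper_width"],s["ft_force"])
for n in("side","wrist","scene"): cv2.imwrite(f"pics/e_{n}.png",robot.grab_frame(n))
E
```

```text
[0.37501787 0.28628974 0.08390792]
2.9417 [0.37502115 0.28618203 0.08376116] 0.043910956938775905 [-1.35028108 -0.75118685  6.02565516]
3.6083 [0.3741126  0.28583153 0.15904901] 0.0441531101288447 [-0.58044005 -0.14945038 -2.2809622 ]
```

View pics/e_side.png

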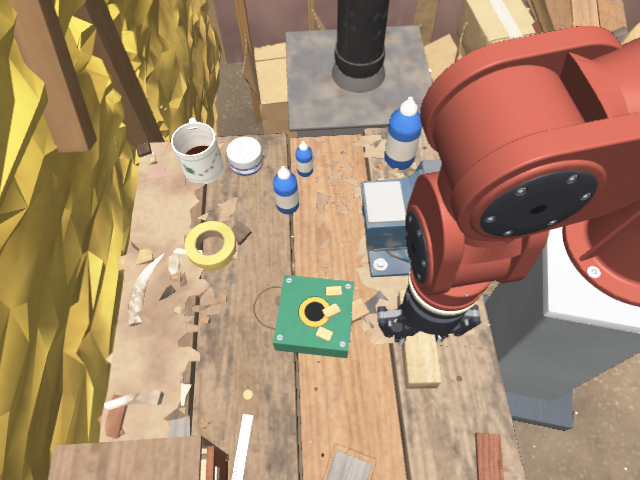

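View pics/e_wrist.png

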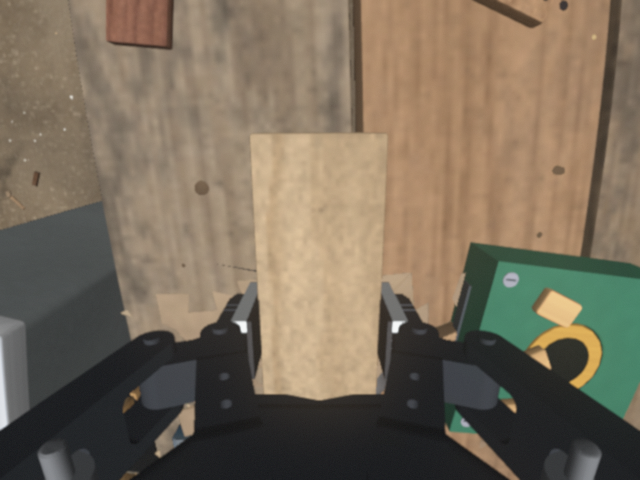

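View pics/e_scene.png

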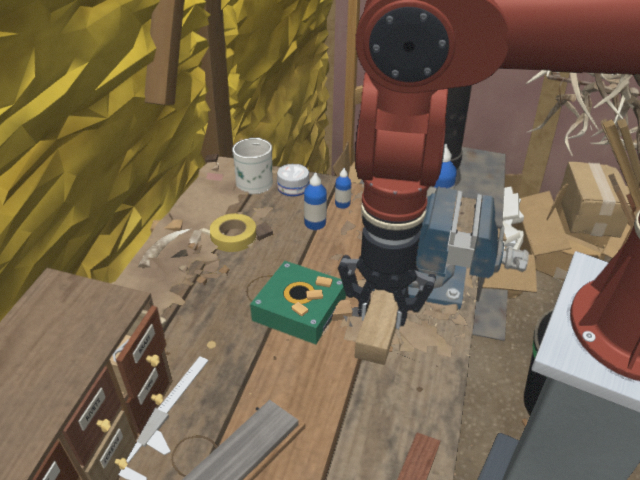

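```bash
python3 - <<'E'
from plant import robot
from h import *
w=Cam(robot.get_calibration("wrist")); s=robot.observe()
print(s["tool_pos"],s["tcp_rot"],w.C)
for z in(.105,.11,.115):
    P=w.plane([(251,134),(387,134),(258,394),(381,394)],z);print(z,np.linalg.norm(P[0]-P[1]),np.linalg.norm(P[2]-P[3]),P.round(4).tolist())
sc=Cam(robot.get_calibration("scene"))
im=cv2.imread("pics/e_scene.png");cv2.imwrite("pics/e_crop.png",cv2.resize(im[240:380,310:450],None,fx=5,fy=5,interpolation=cv2.INTER_CUBIC)[:600])
E
```

```text
[0.37377    0.28570683 0.15855672] [-1.79868932e+02  2.11465413e-02  1.02397288e+02] [0.35990974 0.35203519 0.22827675]
0.105 0.04531969953370245 0.05068840919049325 [[0.337, 0.3493, 0.105], [0.3813, 0.359, 0.105], [0.3566, 0.2485, 0.105], [0.4061, 0.2595, 0.105]]
0.11 0.043481571165531606 0.048632530536637505 [[0.3379, 0.3494, 0.11], [0.3804, 0.3587, 0.11], [0.3568, 0.2527, 0.11], [0.4042, 0.2633, 0.11]]
0.115 0.04164344279736081 0.04657665188278176 [[0.3389, 0.3495, 0.115], [0.3795, 0.3585, 0.115], [0.3569, 0.2569, 0.115], [0.4024, 0.267, 0.115]]
```

View pics/e_crop.png

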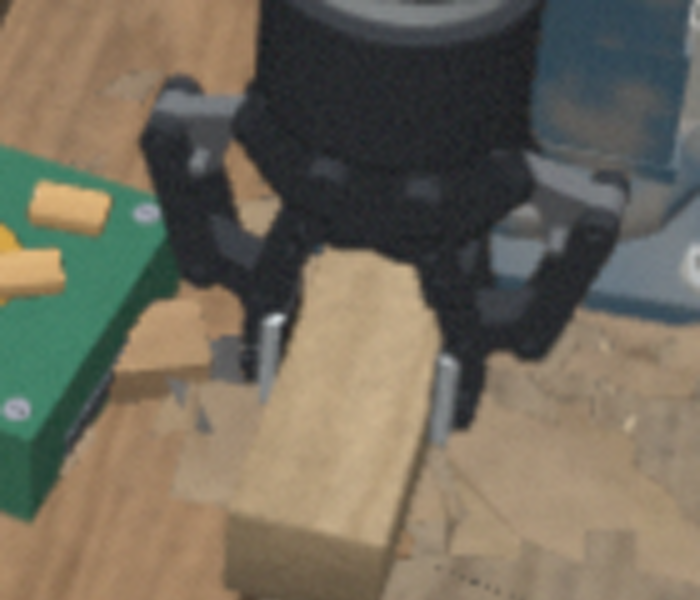

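```bash
python3 - <<'E'
from plant import robot
from h import *
w=Cam(robot.get_calibration("wrist"));sc=Cam(robot.get_calibration("scene"));sd=Cam(robot.get_calibration("side"))
un=lambda p:(np.array(p,float)+.5)/5-.5+np.array((310,240))
print(tri(w,(251,134),sc,un((385,548))),tri(w,(387,134),sc,un((230,515))))
im=cv2.imread("pics/e_wrist.png")
cv2.imwrite("pics/e_w1.png",cv2.resize(im[120:150,240:400],None,fx=5,fy=5,interpolation=cv2.INTER_CUBIC))
h=cv2.cvtColor(im,cv2.COLOR_BGR2GRAY).astype(float)
g=cv2.GaussianBlur(h,(0,0),1); 
for r in range(145,395,20):
    d=np.diff(g[r]); a=240+np.argmax(abs(d[240:275])); b=370+np.argmax(abs(d[370:400])); print(r,a,b,b-a,end=" | ")
im=cv2.imread("pics/e_side.png");cv2.imwrite("pics/e_crop2.png",cv2.resize(im[290:400,370:490],None,fx=5,fy=5,interpolation=cv2.INTER_CUBIC))
E
```

```text
(array([0.33652872, 0.34849354, 0.11073507]), np.float64(0.0035215202863301516)) (array([0.37882752, 0.35836836, 0.11066657]), np.float64(0.0029238978740936993))
145 250 386 136 | 165 251 385 134 | 185 252 384 132 | 205 253 384 131 | 225 254 382 128 | 245 255 381 126 | 265 256 381 125 | 285 257 380 123 | 305 258 379 121 | 325 246 391 145 | 345 260 377 117 | 365 257 380 123 | 385 252 375 123 |
```

View pics/e_crop2.png

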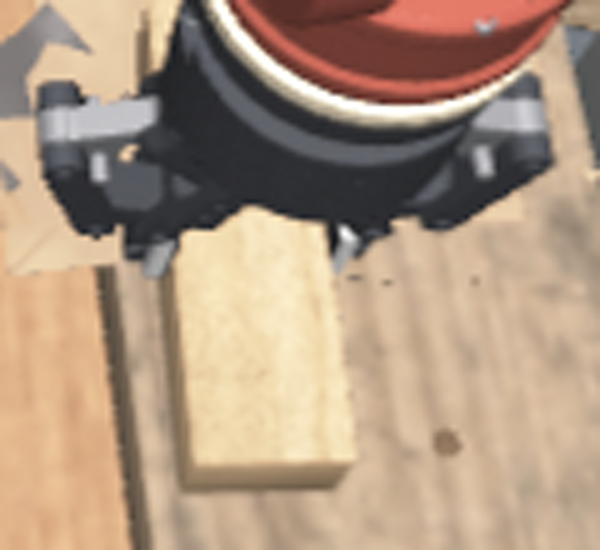

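The block is held level: its far top edge triangulates to z = 0.1107, against 0.1098 expected. Now I'll sweep towards +x in the stand frame, away from the offcut.

```bash
python3 - <<'E'
from plant import robot
import cv2, numpy as np
W=np.array([.537,.2545]);u=np.array([np.cos(np.radians(5.2)),np.sin(np.radians(5.2))])
def P(k,z): return [*(W+k*u),z]
R=[180,0,95.2]
robot.line_to(P(-.078,.17),vel=.2,rotation=R)
print(robot.line_to(P(-.078,.1263),vel=.1,guard=10))
robot.pause(.2)
s=robot.observe();print(s["time"],s["tool_pos"],s["tcp_rot"],s["ft_force"])
for n in("scene","wrist"): cv2.imwrite(f"pics/f_{n}.png",robot.grab_frame(n))
E
```

```text
True
5.0667 [0.4575755  0.24765498 0.1237867 ] [-1.79846563e+02  1.89439488e-02  9.52702942e+01] [-0.86691139 -0.40140893  4.87531841]
```

View pics/f_scene.png

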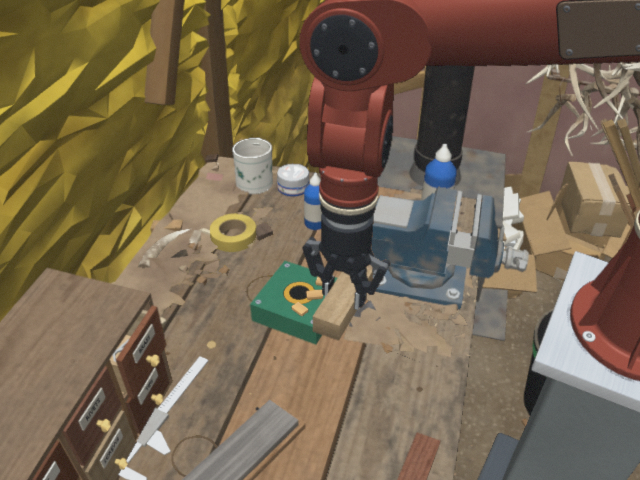

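View pics/f_wrist.png

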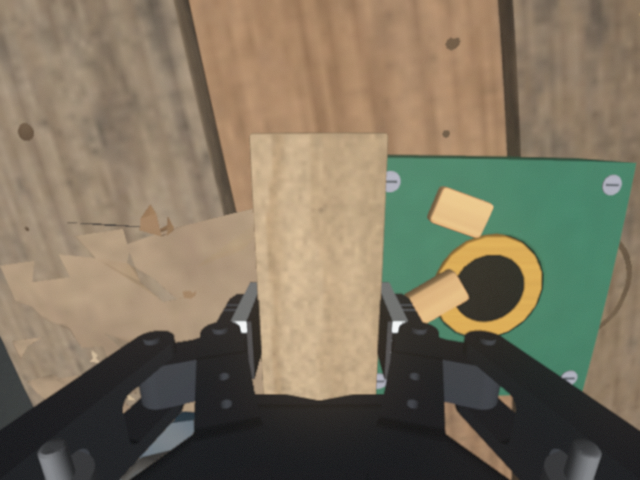

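The guard fired because the block is resting on the stand top: the TCP sits about 2 mm lower than commanded. I'll raise it until the force shows free hanging, about -2.3 N.

```bash
python3 - <<'E'
from plant import robot
import numpy as np
W=np.array([.537,.2545]);u=np.array([np.cos(np.radians(5.2)),np.sin(np.radians(5.2))])
p=robot.observe()["tool_pos"]
for z in(.1275,.1285):
    robot.line_to([*(W-.078*u),z],vel=.03); robot.pause(.3)
    s=robot.observe();print(z,s["time"],s["tool_pos"],s["tcp_rot"],s["ft_force"])
    if s["ft_force"][2]<-1.5 and s["tool_pos"][2]>.1253: break
E
```

```text
0.1275 5.775 [0.45919285 0.24742084 0.12733347] [-1.79746358e+02  3.43208763e-02  9.52219007e+01] [-0.41002962  0.21859859 -0.68781513]
0.1285 6.325 [0.45930773 0.24742258 0.12849266] [-1.79763492e+02  3.41807077e-02  9.52203610e+01] [-0.02892318 -1.0132838  -1.79920697]
```

```bash
python3 - <<'E'
from plant import robot
import numpy as np
W=np.array([.537,.2545]);u=np.array([np.cos(np.radians(5.2)),np.sin(np.radians(5.2))])
robot.line_to([*(W-.078*u),.1263],vel=.03)
for i in range(5):
    robot.pause(.1); s=robot.observe();print(s["time"],s["tool_pos"][2],s["ft_force"],s["torque"])
E
```

```text
6.675 0.12624776262689236 [ 0.05624022  1.21733307 -0.63883578] [-0.04306951  0.02069666 -0.02210024]
6.775 0.12629849478091562 [ 0.62133312  0.220301   -1.56891308] [-0.00174158 -0.01443834  0.01806075]
6.875 0.12633982976318694 [ 0.46018906  0.93937802 -1.59899708] [ 0.00332839 -0.00858921  0.01220374]
6.975 0.12633866311152406 [-0.00657572 -0.06699755 -1.6545449 ] [-5.41566242e-06  1.26165035e-02 -6.41335911e-02]
7.075 0.12634579503679763 [-0.00438248 -0.16787568 -1.89179797] [ 0.00638411 -0.00394109 -0.05232722]
```

```bash
python3 - <<'E'
from plant import robot
import numpy as np, cv2
W=np.array([.537,.2545]);u=np.array([np.cos(np.radians(5.2)),np.sin(np.radians(5.2))])
for k,v in((-.02,.05),(.03,.05),(.082,.05)):
    g=robot.line_to([*(W+k*u),.1263],vel=v,guard=15)
    s=robot.observe();print(k,g,s["time"],s["tool_pos"],s["ft_force"],s["gripper_width"])
    if g: break
robot.pause(.2)
for n in("scene","side","wrist"): cv2.imwrite(f"pics/g_{n}.png",robot.grab_frame(n))
E
```

```text
-0.02 False 8.3833 [0.51687993 0.25269919 0.12631696] [-1.06963567  0.10247839 -1.47474533] 0.0438057281518249
0.03 False 9.5333 [0.56665194 0.25726846 0.12628304] [-0.42514139  0.5434624  -1.39579268] 0.04388613248531185
0.082 False 10.725 [0.61841712 0.26196771 0.12628612] [ 0.03699619 -1.23343813 -1.65220306] 0.044163599716599215
```

View pics/g_scene.png

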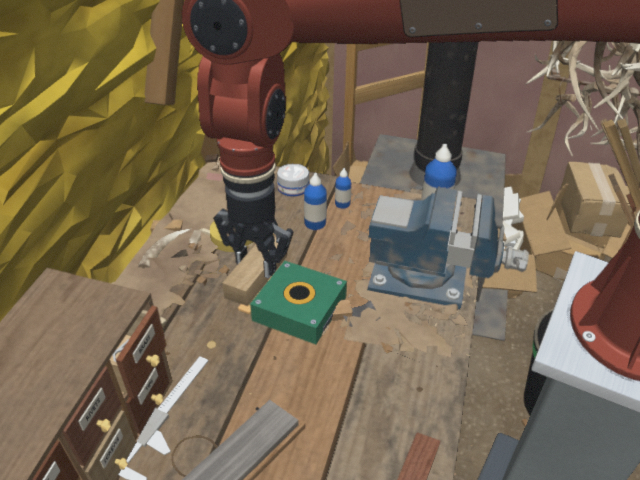

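View pics/g_wrist.png

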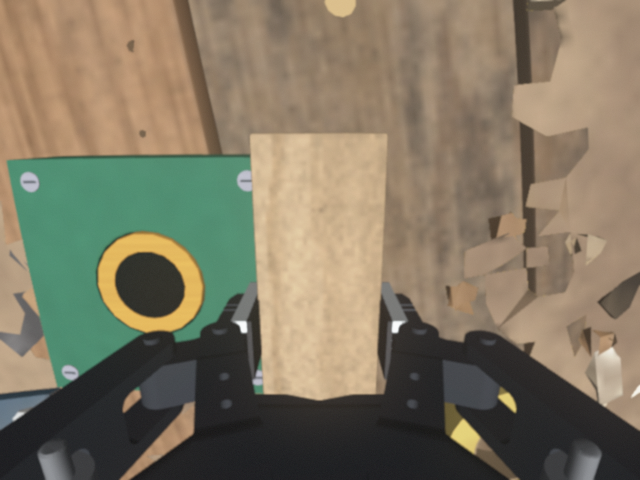

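View pics/g_side.png

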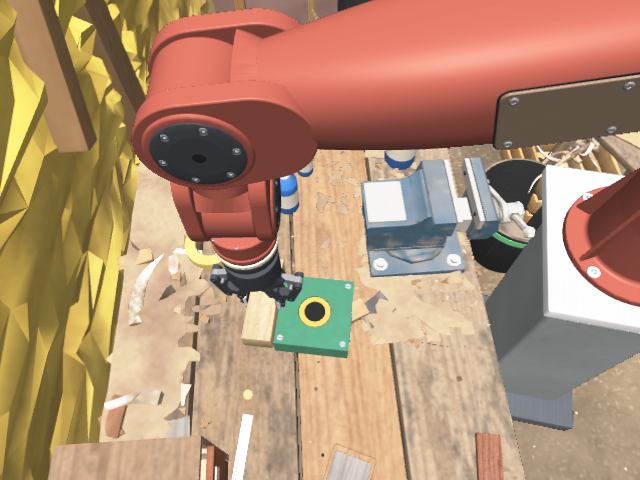

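The stand top is clear, and one chip shows on the bench at scene (246,308). I'll lift the block, carry it back and check the chips before laying it down.

```bash
python3 - <<'E'
from plant import robot
from h import *
w=Cam(robot.get_calibration("wrist"));print("well",w.plane([(150,283)],.04))
s=robot.observe();p=s["tool_pos"]
robot.line_to([p[0],p[1],.19],vel=.15)
robot.line_to([.39,.285,.19],vel=.25,rotation=[180,0,102.4])
for n in("scene","side"): cv2.imwrite(f"pics/h_{n}.png",robot.grab_frame(n))
im=cv2.imread("pics/h_side.png");cv2.imwrite("pics/h_crop.png",cv2.resize(im[255:375,200:360],None,fx=5,fy=5,interpolation=cv2.INTER_CUBIC))
print(robot.observe()["time"])
E
```

```text
well [[0.53816732 0.25740266 0.04      ]]
12.8167
```

View pics/h_crop.png

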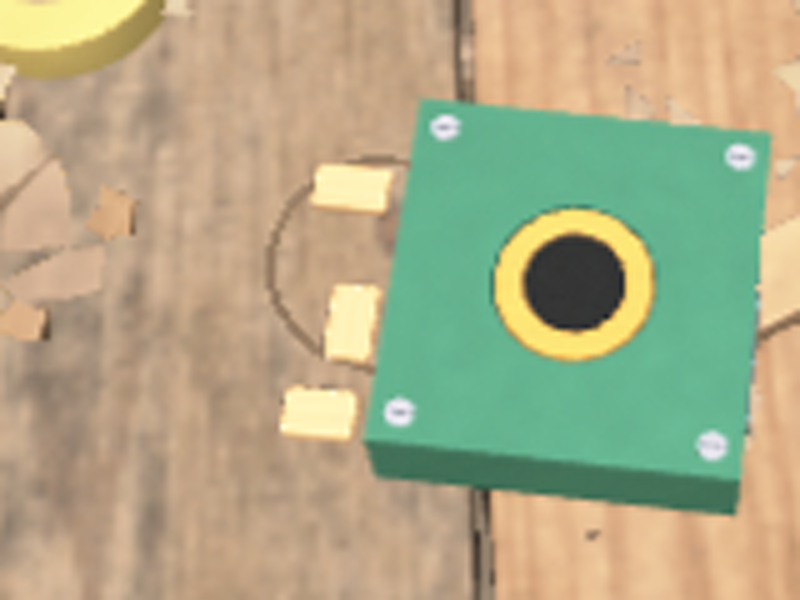

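View pics/h_scene.png

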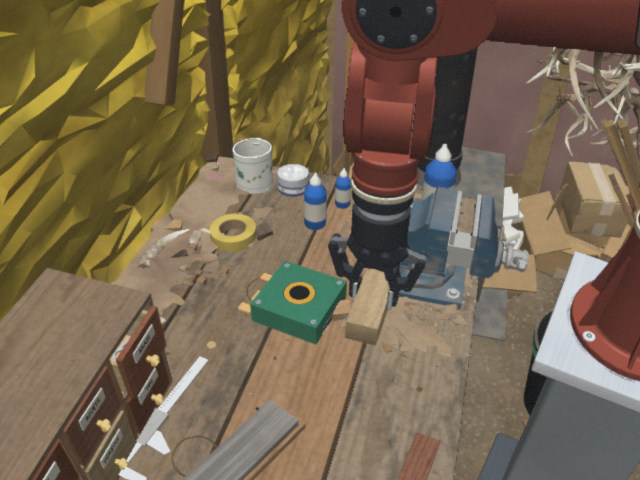

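All three chips lie flat on the bench. I'll lay the block back and refine the well by ellipse fits.

```bash
python3 - <<'E'
from plant import robot
from h import *
robot.line_to([.374,.287,.11],vel=.2,rotation=[180,0,102.4])
g=robot.line_to([.374,.287,.0825],vel=.05,guard=6)
s=robot.observe();print(g,s["time"],s["tool_pos"],s["ft_force"])
robot.set_gripper(.085)
robot.line_to([.374,.287,.20],vel=.25)
s=robot.observe();print(s["time"],s["gripper_width"])
for n in("scene","side"): cv2.imwrite(f"pics/i_{n}.png",robot.grab_frame(n))
for n in("scene","side"):
    c=Cam(robot.get_calibration(n)); im=cv2.imread(f"pics/h_{n}.png"); h=cv2.cvtColor(im,cv2.COLOR_BGR2HSV)
    k=cv2.resize(h,None,fx=4,fy=4,interpolation=cv2.INTER_CUBIC)
    m=cv2.inRange(k,(15,130,120),(32,255,255)); 
    cs,_=cv2.findContours(m,cv2.RETR_EXTERNAL,cv2.CHAIN_APPROX_NONE)
    p0=c.proj([[.537,.2545,.04]])[0]*4
    for q in cs:
        if cv2.contourArea(q)>800 and cv2.pointPolygonTest(q,(float(p0[0]),float(p0[1])),True)>0:
            ctr=(q[:,0].astype(float)+.5)/4-.5
            P=c.plane(ctr,.04)[:,:2]
            (x,y),r=cv2.minEnclosingCircle(P.astype(np.float32)); 
            A=np.c_[2*P,np.ones(len(P))];sol=np.linalg.lstsq(A,(P**2).sum(1),rcond=None)[0]
            print(n,"ring LSQ",sol[:2],"dia",2*np.sqrt(sol[2]+sol[:2]@sol[:2]),(x,y,2*r))
E
```

```text
True 13.9 [0.37385545 0.28688656 0.08340534] [0.3152673  0.11542528 1.87967261]
15.0 0.08475747438991664
scene ring LSQ [0.53577025 0.25332987] dia 0.051014142445397676 (0.5359255075454712, 0.25342947244644165, 0.052395958453416824)
side ring LSQ [0.53643538 0.25504274] dia 0.05088510578987801 (0.5365095138549805, 0.25482964515686035, 0.0523640513420105)
```

View pics/i_side.png

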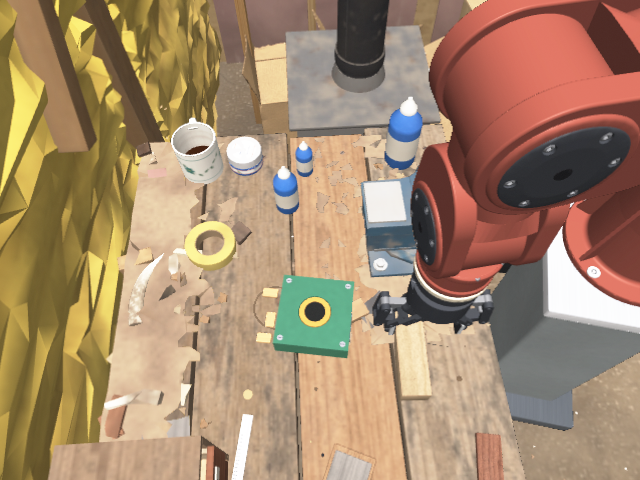

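The block lies flat, well clear of the stand. Next I'll hover above the middle bottle.

```bash
python3 - <<'E'
from plant import robot
from h import *
import pickle
robot.line_to([.48,.26,.26],vel=.3,rotation=[180,0,95.2])
c1=robot.get_calibration("wrist");cv2.imwrite("pics/j_w0.png",robot.grab_frame("wrist"))
robot.line_to([.638,.033,.26],vel=.3)
robot.pause(.2)
c2=robot.get_calibration("wrist");cv2.imwrite("pics/j_w1.png",robot.grab_frame("wrist"))
pickle.dump((c1,c2),open("j.pkl","wb"))
s=robot.observe();print(s["time"],s["tool_pos"],s["tcp_rot"],s["ft_force"])
E
```

```text
17.0417 [0.63764312 0.03402574 0.26030974] [1.79981620e+02 2.55290870e-03 9.52789816e+01] [0.17473899 0.07265957 0.08306998]
```

View pics/j_w0.png

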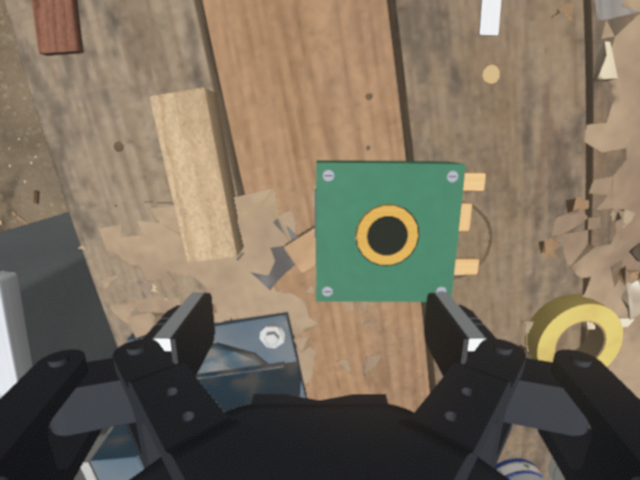

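View pics/j_w1.png

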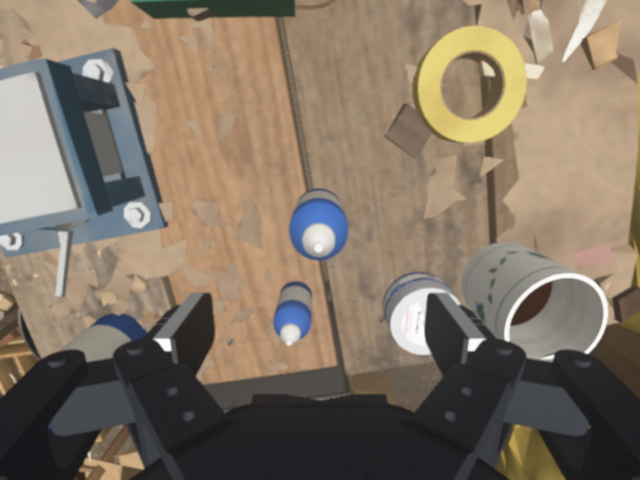

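The wrist picture has the middle bottle's nozzle tip at (319,247) with the smaller bottle beside it at (290,333). The earlier frame has the ring at (388,235).

```bash
python3 - <<'E'
from h import *; import pickle
c1,c2=map(Cam,pickle.load(open("j.pkl","rb")))
im=cv2.imread("pics/j_w0.png");k=cv2.resize(cv2.cvtColor(im,cv2.COLOR_BGR2HSV),None,fx=4,fy=4,interpolation=cv2.INTER_CUBIC)
m=cv2.inRange(k,(15,130,120),(32,255,255));m[:, :340*4]=0;m[:,430*4:]=0;m[:190*4]=0;m[280*4:]=0
cs,_=cv2.findContours(m,cv2.RETR_EXTERNAL,cv2.CHAIN_APPROX_NONE);q=max(cs,key=cv2.contourArea)
P=c1.plane((q[:,0]+.5)/4-.5,.04)[:,:2];print(cv2.minEnclosingCircle(P.astype(np.float32)))
Q=c1.plane([(317,161),(464,164),(453,303),(317,300)],.04);print("stand",Q.mean(0))
print("tip",c2.plane([(319,247)],.12))
im=cv2.imread("pics/j_w1.png");cv2.imwrite("pics/j_c.png",cv2.resize(im[180:270,270:370],None,fx=6,fy=6,interpolation=cv2.INTER_CUBIC))
E
```

```text
((0.5370029807090759, 0.2563243508338928), 0.025988396257162094)
stand [0.53818464 0.25600946 0.04      ]
tip [[0.63752187 0.03902804 0.12      ]]
```

View pics/j_c.png

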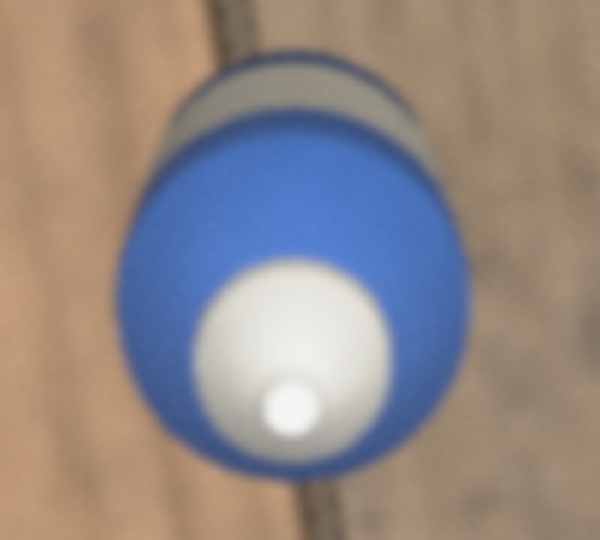

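```bash
python3 - <<'E'
from plant import robot
from h import *
robot.line_to([.637,.0355,.16],vel=.15)
g=robot.line_to([.637,.0355,.1232],vel=.06,guard=6)
s=robot.observe();print(g,s["time"],s["tool_pos"],s["ft_force"])
robot.set_gripper(0)
s=robot.observe();print(s["time"],s["tool_pos"],s["gripper_width"],s["ft_force"])
z0=s["tool_pos"][2]
robot.line_to([.637,.0355,.20],vel=.1)
robot.pause(.2)
s=robot.observe();print(s["time"],s["tool_pos"],s["tcp_rot"],s["gripper_width"],s["ft_force"])
for n in("scene","side","wrist"): cv2.imwrite(f"pics/k_{n}.png",robot.grab_frame(n))
E
```

```text
False 18.625 [0.6371228  0.03547817 0.12339947] [0.1218784  0.2334676  0.02179514]
19.1 [0.63741923 0.03543416 0.12388553] 0.0412964707163899 [0.1341037  0.0864796  4.21735544]
20.2167 [0.63664527 0.03554994 0.19915658] [-1.79929138e+02 -1.83201823e-02  9.51994334e+01] 0.041179890866365434 [-1.36044451  0.34501965 -1.740927  ]
```

View pics/k_scene.png

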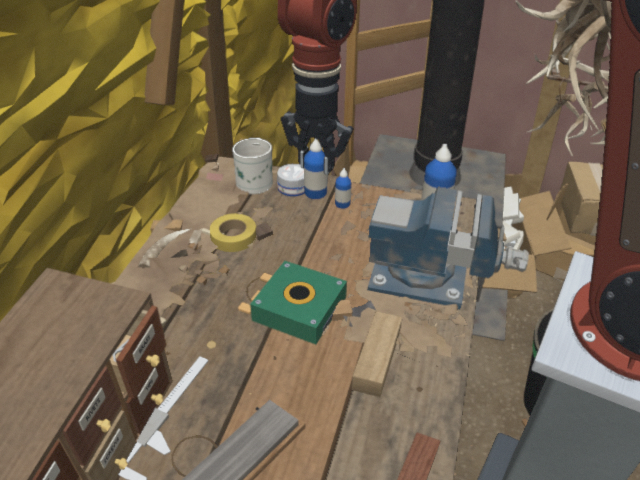

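View pics/k_side.png

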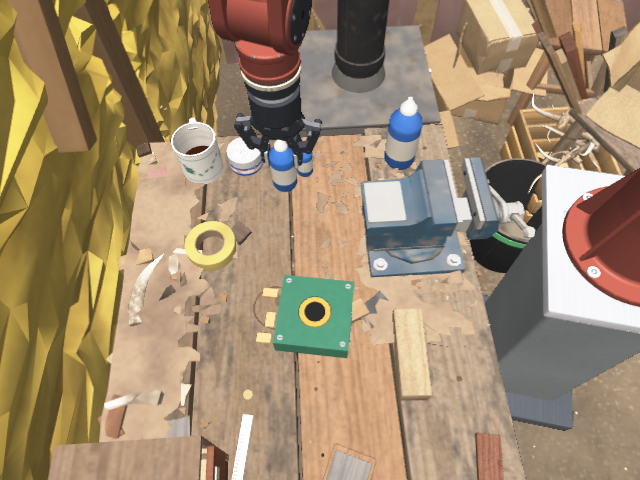

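View pics/k_wrist.png

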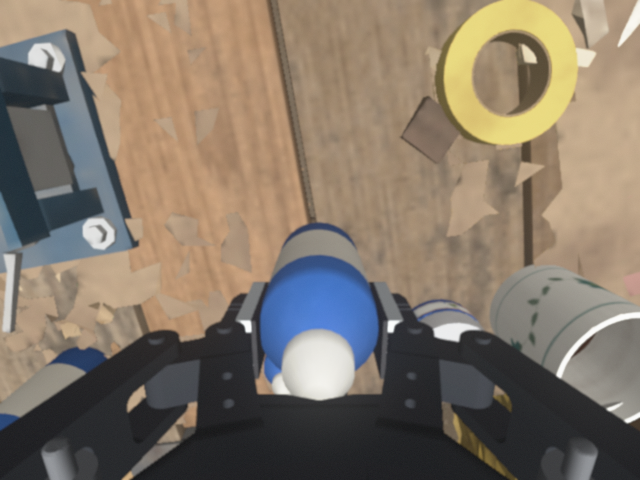

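```bash
python3 - <<'E'
import cv2,numpy as np
a=cv2.imread("pics/k_scene.png")[100:215,265:365];b=cv2.imread("pics/k_side.png")[95:210,225:335]
cv2.imwrite("pics/k_z.png",np.hstack([cv2.resize(a,(400,460),interpolation=2),cv2.resize(b,(400,418),interpolation=2)[:460] if 0 else cv2.resize(b,(400,460),interpolation=2)]))
E
```

```text
(no output)
```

View pics/k_z.png

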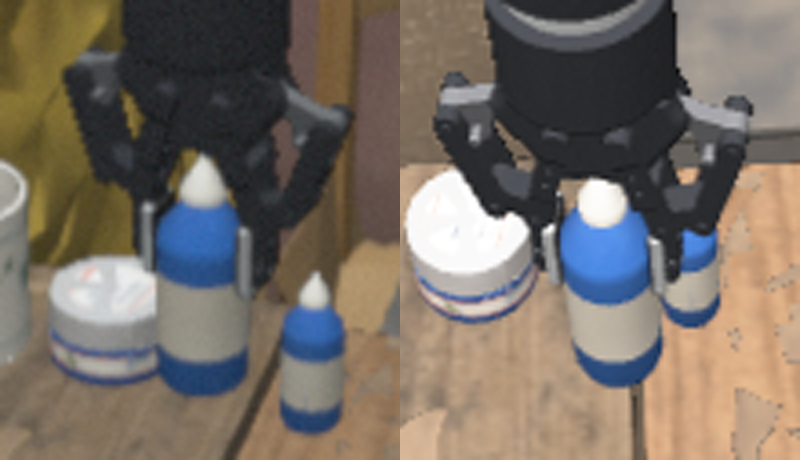

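```bash
cat > foot.py <<'E'
from h import *
def foot(c,front,z):
    F=c.plane([front],z)[0]; d=F[:2]-c.C[:2]; return F[:2]+d/np.linalg.norm(d)*.0225
E
python3 - <<'E'
from plant import robot
from foot import *
sd=Cam(robot.get_calibration("side")); sc=Cam(robot.get_calibration("scene"))
for n,c,f,t in(("sc",sc,(315.6,198.3),(315.5,138.4)),("sd",sd,(286,191.3),(279.2,140))):
    print(n,foot(c,f,.0753),c.plane([t],.1953)[0])
# apparent blue column fits
for n,c in(("scene",sc),("side",sd)):
    im=cv2.imread(f"pics/k_{n}.png");h=cv2.cvtColor(im,cv2.COLOR_BGR2HSV);m=cv2.inRange(h,(105,160,60),(125,255,255))
    k,l,st,ce=cv2.connectedComponentsWithStats(m);print(n,[(st[i].tolist(),ce[i].round(1).tolist()) for i in range(1,k) if st[i][4]>30])
E
```

```text
sc [0.63698243 0.03046374] [0.63631976 0.03363864 0.1953    ]
sd [0.6367791  0.03413519] [0.63514794 0.04057309 0.1953    ]
scene [([304, 152, 21, 19, 319], [314.0, 160.9]), ([425, 160, 31, 27, 632], [439.8, 173.3]), ([336, 178, 14, 12, 137], [342.9, 183.3]), ([305, 190, 21, 8, 106], [315.1, 193.6])]
side [([389, 110, 33, 32, 588], [403.3, 127.1]), ([269, 148, 24, 23, 395], [281.3, 160.0]), ([303, 153, 9, 10, 65], [306.9, 157.0]), ([385, 154, 29, 16, 157], [397.5, 163.4]), ([275, 181, 22, 10, 82], [286.1, 187.1])]
```

```bash
python3 - <<'E'
from plant import robot
from foot import *
robot.line_to([.5364,.2570,.205],vel=.2)
robot.line_to([.5364,.2570,.180],vel=.1)
robot.pause(.3)
s=robot.observe();print(s["time"],s["tool_pos"],s["tcp_rot"],s["gripper_width"],s["ft_force"])
for n in("scene","side","wrist"): cv2.imwrite(f"pics/l_{n}.png",robot.grab_frame(n))
a=cv2.imread("pics/l_scene.png")[200:340,240:360];b=cv2.imread("pics/l_side.png")[240:380,250:370]
cv2.imwrite("pics/l_z.png",np.hstack([cv2.resize(x,None,fx=3.3,fy=3.3,interpolation=2) for x in(a,b)]))
E
```

```text
22.4333 [0.53668231 0.25706176 0.18058207] [ 1.79949404e+02 -6.30845185e-03  9.52012086e+01] 0.041201213173083374 [ 0.51448192 -0.18732611 -0.95634722]
```

View pics/l_z.png

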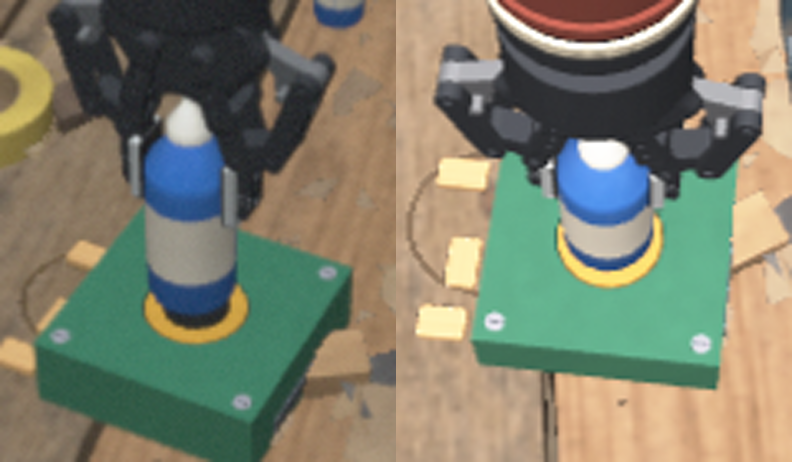

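View pics/l_wrist.png

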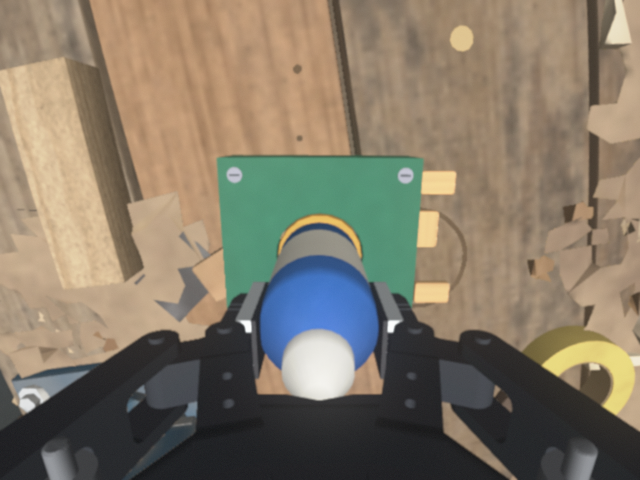

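```bash
cat > rim.py <<'E'
from foot import *
from scipy.optimize import least_squares
def rim(c,im,roi,z,dbg=None):
    x0,y0,x1,y1=roi; S=4
    k=cv2.resize(cv2.cvtColor(im[y0:y1,x0:x1],cv2.COLOR_BGR2HSV),None,fx=S,fy=S,interpolation=cv2.INTER_CUBIC)
    m=cv2.inRange(k,(104,140,50),(126,255,255))
    n,l,st,ce=cv2.connectedComponentsWithStats(m)
    i=max((j for j in range(1,n) if st[j][4]>300),key=lambda j:ce[j][1])
    xs,ys,w,h,_=st[i]; pts=[]
    for x in range(xs+int(.1*w),xs+int(.9*w),2):
        col=np.nonzero(l[:,x]==i)[0]
        if len(col): pts.append((x,col.max()+.5))
    p=(np.array(pts)+.5)/S-.5+np.array((x0,y0))
    P=c.plane(p,z)[:,:2]
    f=lambda q:np.hypot(*(P-q).T)-.0225
    d=P.mean(0)-c.C[:2]
    r=least_squares(f,P.mean(0)+d/np.linalg.norm(d)*.015,loss="soft_l1",f_scale=.001)
    return r.x,np.sqrt(np.mean(f(r.x)**2)),st[i].tolist()
E
python3 - <<'E'
from plant import robot
from rim import *
for n,r,w in(("scene",(275,260,325,310),(.5359,.2534)),("side",(295,300,340,330),(.5365,.2549))):
    c=Cam(robot.get_calibration(n)); im=cv2.imread(f"pics/l_{n}.png")
    x,e,st=rim(c,im,r,.0567);print(n,"foot",x,"rms",e,st,"foot-well",(x-np.array(w)).round(4))
w=Cam(robot.get_calibration("wrist"))
E
```

```text
scene foot [0.53678311 0.25386074] rms 0.0009609186395162673 [42, 90, 102, 52, 2714] foot-well [0.0009 0.0005]
side foot [0.5370746  0.25494399] rms 0.0005084581231108385 [37, 58, 86, 29, 554] foot-well [0.0006 0.    ]
```

Compared within each camera, the foot is within 1 mm of the well axis. I'll press down in steps.

```bash
python3 - <<'E'
from plant import robot
x,y=.5358,.2567
for z in(.166,.160,.156,.152,.149):
    robot.line_to([x,y,z],vel=.04,guard=40); robot.pause(.15)
    s=robot.observe();print(z,round(s["time"],2),s["tool_pos"].round(4),s["ft_force"].round(2),s["torque"].round(2),round(s["gripper_width"],4))
E
```

```text
0.166 23.23 [0.5359 0.2567 0.1663] [-0.03  0.57 -0.88] [-0.05 -0.02  0.03] 0.0413
0.16 23.68 [0.5364 0.2568 0.1609] [ 0.69 -0.57  6.  ] [ 0.02 -0.    0.04] 0.0413
0.156 24.08 [0.5365 0.2568 0.1572] [ 0.45 -0.08  8.04] [0.02 0.15 0.01] 0.0414
0.152 24.48 [0.5366 0.2569 0.1534] [0.29 0.29 9.06] [-0.05  0.25  0.05] 0.0411
0.149 24.88 [0.5366 0.2569 0.1506] [-1.15 -0.45  8.88] [-0.08  0.35  0.01] 0.0413
```

```bash
python3 - <<'E'
from plant import robot
from foot import *
import numpy as np
F=[]
for i in range(8):
    robot.pause(.05); s=robot.observe(); F.append([*s["ft_force"],*s["torque"]])
print(np.mean(F,0).round(2),np.std(F,0).round(2),s["tool_pos"],s["time"])
for n in("scene","side","wrist"): cv2.imwrite(f"pics/m_{n}.png",robot.grab_frame(n))
a=cv2.imread("pics/m_scene.png")[210:350,240:360];b=cv2.imread("pics/m_side.png")[240:380,250:370]
cv2.imwrite("pics/m_z.png",np.hstack([cv2.resize(x,None,fx=3.3,fy=3.3,interpolation=2) for x in(a,b)]))
E
```

```text
[-0.98 -0.45  9.77 -0.08  0.34  0.01] [0.5  0.3  0.7  0.03 0.03 0.02] [0.53660921 0.2568733  0.15060319] 25.2833
```

View pics/m_z.png

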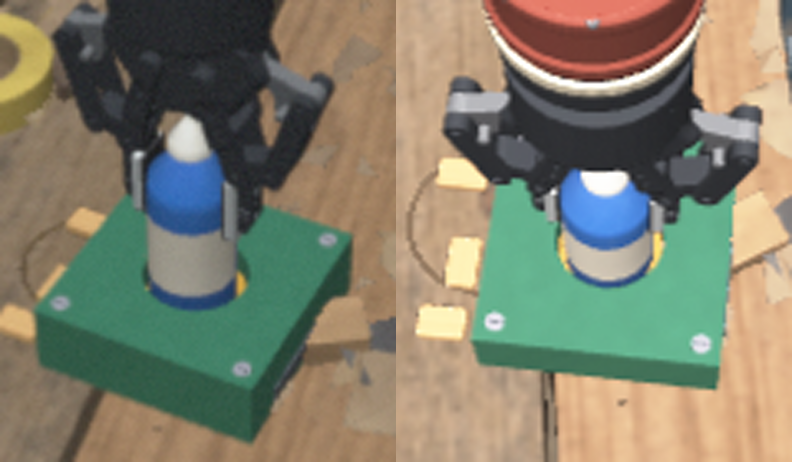

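View pics/m_wrist.png

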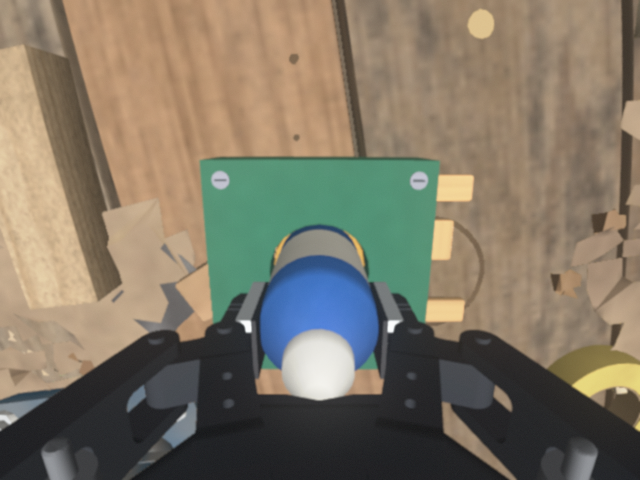

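The bottle sits in the hand exactly as before (nozzle at wrist (319,372) in both pictures), so there is no slip. By position the depth is about 13.3 mm, by force about 12 mm. I'll press deeper for margin.

```bash
python3 - <<'E'
from plant import robot
from foot import *
for z in(.1475,.1458):
    robot.line_to([.5355,.2565,z],vel=.04,guard=40); robot.pause(.2)
    F=[]
    for i in range(8):
        robot.pause(.04); s=robot.observe(); F.append([*s["ft_force"],*s["torque"]])
    print(z,np.mean(F,0).round(2),s["tool_pos"].round(4),s["tcp_rot"].round(2),round(s["time"],2),s["gripper_width"])
for n in("scene","side","wrist"): cv2.imwrite(f"pics/n_{n}.png",robot.grab_frame(n))
a=cv2.imread("pics/n_scene.png")[210:350,240:360];b=cv2.imread("pics/n_side.png")[240:380,250:370]
cv2.imwrite("pics/n_z.png",np.hstack([cv2.resize(x,None,fx=3.3,fy=3.3,interpolation=2) for x in(a,b)]))
E
```

```text
0.1475 [-0.39 -0.11 10.47  0.05  0.21 -0.  ] [0.5365 0.2568 0.1493] [ 1.7983e+02 -3.0000e-02  9.5200e+01] 26.22 0.041056160640641444
0.1458 [-0.84  0.09 11.06  0.02  0.27  0.  ] [0.5365 0.2568 0.1477] [ 1.7983e+02 -3.0000e-02  9.5210e+01] 27.0 0.041305796577743276
```

View pics/n_z.png

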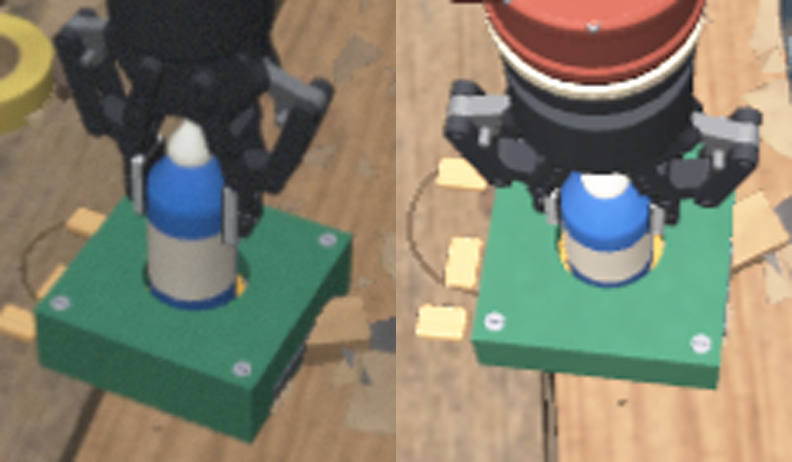

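View pics/n_wrist.png

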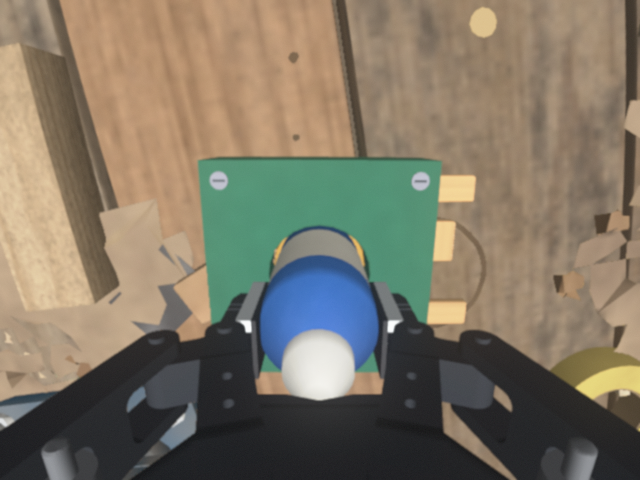

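View pics/n_side.png

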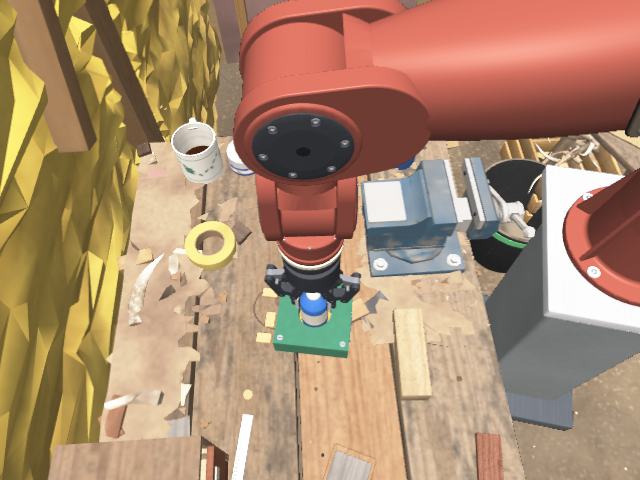

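By position the ring is about 16 mm down, by force about 15 mm. The block and chips are on the bench, the tape is still in place and the bottle is upright and gripped. Handing in.

```bash
python3 - <<'E'
from plant import robot
robot.job_done()
s=robot.observe();print(s["time"],s["tool_pos"],s["ft_force"])
E
```

```text
the job is handed in; nothing more can be done
the job is handed in; nothing more can be done
```

I handed the job in at about 27 s of the 51 s allowed, with the bottle still gripped and holding the ring down. The system gives no verdict.

**What I did:** I pinched the oak block across its 45 mm side and swept all three chips off the +x side of the stand in one stroke. I then laid the block back flat, left of the vise, about 0.165 m from the well. Next I set the middle-sized bottle (about 120 mm tall) in the well and pressed it down.

**Last checks:**
- **Ring depth:** tool height gives about 16 mm. Wrist force (about 12 N net) gives about 15 mm. An earlier step disagreed more, 13.3 mm against 12 mm, so I pressed further.
- **Bottle position:** the foot measured within about 1 mm of the well axis in the scene and side cameras just before insertion; afterwards I relied on the tool position. The wrist pictures show no slip in the grip, and any tilt was at most about 3°.
- **Block and chips:** the block lay flat and all three chips were on the bench.
- **Tape and tub:** the tape looked unmoved. The arm half hid the tub in the last picture, but it had not moved when last fully visible, and nothing went near it afterwards.

**Things that disagreed:**
- On the first descent the block touched the stand lightly, about 7 N, and I raised it before sweeping.
- The wrist camera read y about 2 to 5 mm higher than the fixed cameras, so I aligned the bottle within each fixed camera.
- The gripper read 41 mm on the 45 mm bottle, which I did not explain, but the hold stayed steady.

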